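Feel out the catch of the eyelet case and spring its lid

ROBOT

A 6-joint arm with a two-finger parallel gripper is mounted at the origin on the work surface. World frame = base frame: x ahead of the robot, y to its left, z up, the work surface at z = 0. Lengths are in mm, angles in rad, forces in N, time in s.
With the tool pointing down it reaches from about 375 to 900 mm from the base axis. Payload 3.1 kg.
Tool frame: the origin (TCP) lies on the centre line of the jaws, within the pads' length; the fingertips stand 14 mm ahead of it and the grasp point (between the pads) lies 5 mm behind it (bot.tip_extent is the distance from the TCP to the fingertips, in mm); z points along the fingers, y is the direction in which the jaws open and shut (so a half turn about z gives the same grasp; the last joint's range is limited). The gripper opens to 87 mm and grips with 3 to 60 N. Pads are 19 mm wide; open, the fingers measure 117 mm over their backs; the gripper's body (75 mm by 190 mm) begins 51 mm behind the grasp point.
Start: joints at [-1.45, 0.527, 1.433, -0, 1.181, -0.178], TCP at [184.007, -597.276, 236.548] pointing down, gripper open.
Joint ranges: [-3.08, 3.08], [-0.75, 2.2], [0.22, 2.44], [-1.43, 4.57], [0, 2.65], [-2.85, 2.85]. Speed limits (rad/s): [2.79, 2.79, 3.14, 3.14, 3.14, 3.14].

INTERFACE

Orientations are given as a unit quaternion [x, y, z, w].
In Python, from rig import sensors, viewer, job, bot gives the robot as it stands.
- The arm moves only by the tool carry_out, never from a script. Its argument "steps" is a list of rows, each a list of 2 entries, a list of its own where there are three numbers: the shift along the tool's x, y, z in cm, then the turn, a rotation vector about the tool's x, y, z in rad. In form: [[[x, y, z], [wx, wy, wz]], ...]. A call has 1 to 20 rows; each row shifts and turns the commanded pose from where the row before left it, along the tool's axes as they then stand; what a row does not reach is not made up. A row lasts 1/8 s, in which the tool goes at most 62.5 mm and 10.7 degrees, less where a joint would pass 70% of its speed; a pose out of reach is approached as far as the arm can. A call with a gripper value outside its range is refused whole. "claw" is the gripper's target within -1 to 1 (shut at 1, half-way at 0, fully open at -1), set as the call begins (left out, the last holds). The fingers move at their own pace and stop on an object; "grip_force" is the grip in N (left out, the last holds). Time passes only in rows, so rows that do not move let the fingers close. It gives the time, the measured TCP pose, the force and the opening at its end, in the units of the state.
- sensors.state(): the state, without advancing time (a new reading comes with each control period).
- viewer.read_camera(name): name is "scene" or "top" or "wrist"; returns a dict with "color" (400x640x3 uint8, red, green, blue), "range_z" (400x640 float32, mm along the optical axis (not along the pixel's ray), 0 where there is no reading), "mtx" (3x3 intrinsics, pixels), "xyz" and "rotation" of the camera in the world. Camera axes: x right, y up, looking along -z (the intrinsics and any distortion apply to the point x, -y, -z); pixel columns grow to the right and rows downward; lengths in mm; the calibration is good to about 2 mm. The wrist camera is an equidistant fisheye: a pixel r from the principal point sees the ray r / f radians off the axis. A picture is of the moment at which its call begins.
- job.hand_in(): hands the job in, once; it reports no verdict.
Trained networks look in a picture, given as the dict that the camera call returned (one of the last four; its "shot" number tells which), for a name from the list of things; names that differ only in an ending like _2 or _b are one class to them, and where a whole thing is asked for, a point or a joint stands for the part that bears it (a point fixed in the world has none). Each returns a list of dicts, best first, with "confidence" (0 to 1); they miss things now and then, are a little off and sometimes report something else, mostly with a low value. They report only what shows in the picture. A call takes as long as a camera call.
- viewer.boxes_of(target, picture): "extent" ([left, top, width, height] in pixels, round what is visible of it).
- viewer.landmark_of(target, picture): "xy" ([column, row] in pixels: a listed point, or the origin of a listed thing).
The state is a dict: "t": time; "joint_positions": joint angles; "dq": joint speeds; "effort": joint torques, N m; "position": TCP position; "tcp_rot": TCP orientation; "force": force on the tool from outside, world axes, zero at the start; "torque": the same for the moment, N m; "finger_gap": finger opening in mm.
Only numpy, scipy, OpenCV 4.12 (cv2) and the standard library are available. Lean on these libraries where they do the work, as an engineer would, in place of code of your own. Each camera call takes 0.05 s, during which the arm holds its last target.

TASK

The eyelet case on the shoe-repair bench is shut. Set the closed fingertips against the front of the metal rail along its front edge, near either end, and run them lightly along the rail until they find the thumb notch; then press the catch plate inside the notch down so that the lid springs ajar, let the catch come back up, and draw the hand clear. Do not move the bottle, tin, heel or awl standing around it.

Things in the scene. Friction and masses are not known exactly. Their poses are not given: they have to be found in the camera images.
- case: Olive steel case for eyelets and rivets, screwed to the bench, 220 mm deep (x), 360 mm wide (y), 67 mm high, shut. Origin: on the bench surface, mid-width, 120 mm behind the front of its rail. x points from the robot's side to the hinge side, y to the left along the front rail, z up. In front of the rail the bench is free for 110 mm.
- rail_mid (a point): Front rail, a bare metal bar along the case's near side: the middle of its upper front edge (axes as the case's). Its flat upright front face runs 180 mm to either side (y) and from here 23 mm down; its top is level with the lid. Somewhere along it is a thumb notch 40 mm wide, open to front and top, 16 mm deep (x): its centre lies within 50 mm of this point, differs each time and is not reported.
- catch (a joint): The catch plate that floors the notch, m pressed down: 0 up, 0.005 fully down. Bare metal like the rail, 36 mm wide, 15 mm deep, its top 10 mm below the rail's top. Spring: 3 N to start, 5.5 N fully down. It lets the lid go at 0.003 to 0.004 and comes back up when released.
- lid (a joint): The lid's hinge along the far (+x) edge, rad: 0 shut, about 0.005 held by the catch, 0.22 sprung fully ajar (the front edge of the lid then 44 mm higher). It has a spring and stays up by itself, once let go.
- dye_mid (a point): Brown bottle of leather dye, 48 mm across, 115 mm tall, loose; the point at its centre, half-way up.
- tin_mid (a point): Flat round polish tin, 75 mm across, 27 mm high, loose; its centre, half-way up.
- heel_mid (a point): Black rubber boot heel, about 65 x 60 x 30 mm, loose; near its centre, half-way up.
- awl_grip (a point): Wooden-handled awl, 150 mm long, lying in front of the case, loose; the point is on its handle.

How it is judged:
By the outcome, as a careful person would: the job done as asked, in the order asked, and still so for the second after the job is handed in, with the robot touching nothing.
It also fails if it takes over 69 s, if anything falls off the work surface, if the arm or the gripper's body presses on something with over 40 N, if the wrist force passes 120 N, or if a joint passes its speed limit or range.

## Working session

There is one attempt and no reset: what is moved stays moved. The work goes in short steps, Python scripts to look and compute and a tool call to move; the robot and the scene stay as the last step left them, time stands still between calls to the robot, and variables do not carry over. Pictures are saved under pics/ and viewed, and the job is handed in when it is done.

Besides the shell and the picture viewer there is one more tool, called after "Emit:" as name([rows], argument=value, ...), one row to a line, values as JSON. carry_out: Moves the arm, as the interface text tells. Its arguments: {"type":"object","properties":{"steps":{"type":"array","items":{"type":"array"}},"claw":{"type":"number"},"grip_force":{"type":"number"}},"required":["steps"]}

```bash
ls; mkdir -p pics
cat > h.py <<'E'
import numpy as np, cv2
from rig import sensors, viewer, job, bot
def save(p,n): cv2.imwrite('pics/'+n+'.png',cv2.cvtColor(p['color'],cv2.COLOR_RGB2BGR))
def world(p,u,v,d=None):
    K=np.array(p['mtx']); 
    if d is None:
        w=p['range_z'][int(v)-1:int(v)+2,int(u)-1:int(u)+2]; w=w[w>0]; d=np.median(w) if w.size else np.nan
    c=np.array([(u-K[0,2])/K[0,0]*d,-(v-K[1,2])/K[1,1]*d,-d])
    return np.array(p['rotation'])@c+np.array(p['xyz'])
E
python3 - <<'E'
from h import *
for n in ['scene','top']:
    p=viewer.read_camera(n); save(p,n+'0'); print(n,p['mtx'],p['xyz'],np.round(p['rotation'],3))
    for t in ['case','rail_mid','catch','lid','dye_mid','tin_mid','heel_mid','awl_grip']:
        l=viewer.landmark_of(t,p) if t not in('catch','lid') else []
        b=viewer.boxes_of(t,p)
        print(t,[(np.round(x['xy']),round(x['confidence'],2),np.round(world(p,*x['xy']))) for x in l[:2]],[(np.round(x['extent']),round(x['confidence'],2)) for x in b[:2]])
print(sensors.state())
E
```

```text
pics
scene [[408.30440172   0.         324.48144773]
 [  0.         408.30440172 200.63117611]
 [  0.           0.           1.        ]] [1208.28025255  -39.30561233  635.1575127 ] [0.31  0.282 0.619 0.665]Traceback (most recent call last):
  File "<stdin>", line 7, in <module>
  File "h.py", line 9, in world
    return np.array(p['rotation'])@c+np.array(p['xyz'])
           ~~~~~~~~~~~~~~~~~~~~~~~^~
ValueError: matmul: Input operand 1 has a mismatch in its core dimension 0, with gufunc signature (n?,k),(k,m?)->(n?,m?) (size 3 is different from 4)
```

```bash
sed -i "s/return np.array(p\['rotation'\])@c/from scipy.spatial.transform import Rotation as R; return R.from_quat(p['rotation']).as_matrix()@c/" h.py
python3 - <<'E'
from h import *
for n in ['scene','top']:
    p=viewer.read_camera(n); save(p,n+'0'); print(n,p['mtx'],p['xyz'],np.round(p['rotation'],3)); np.save(n+'0.npy',p,allow_pickle=True)
    for t in ['case','rail_mid','catch','lid','dye_mid','tin_mid','heel_mid','awl_grip']:
        l=viewer.landmark_of(t,p) if t not in('catch','lid') else []
        b=viewer.boxes_of(t,p)
        print(t,[(np.round(x['xy']),round(x['confidence'],2),np.round(world(p,*x['xy']))) for x in l[:2]],[(np.round(x['extent']),round(x['confidence'],2)) for x in b[:2]])
print(sensors.state())
E
```

```text
scene [[408.30440172   0.         324.48144773]
 [  0.         408.30440172 200.63117611]
 [  0.           0.           1.        ]] [1208.28025255  -39.30561233  635.1575127 ] [0.31  0.282 0.619 0.665]
case [(array([317., 244.]), 0.86, array([672.,  -8.,  67.]))] []
rail_mid [(array([314., 187.]), 0.97, array([496.,  -3.,  66.]))] [(array([216., 182., 204., 108.]), 0.8)]
catch [] [(array([218., 183., 203., 105.]), 0.19)]
lid [] [(array([220., 190., 198.,  80.]), 0.64)]
dye_mid [(array([190., 219.]), 0.58, array([ 599., -254.,   81.]))] [(array([176., 196.,  33.,  52.]), 0.86)]
tin_mid [(array([437., 242.]), 0.61, array([644., 242.,  26.]))] [(array([421., 225.,  36.,  33.]), 0.97)]
heel_mid [(array([420., 195.]), 0.79, array([497., 243.,  31.]))] [(array([407., 181.,  31.,  27.]), 0.91)]
awl_grip [(array([318., 171.]), 0.82, array([384.,  12.,  27.]))] [(array([309., 150.,  21.,  36.]), 0.55)]
top [[364.30776745   0.         324.258776  ]
 [  0.         364.30776745 198.84744754]
 [  0.           0.           1.        ]] [448.92090797   5.81597747 873.75667824] [ 0.061 -0.052 -0.70
[... 892 characters left out ...]
{'t': 1.65, 'joint_positions': array([-1.45051714e+00,  5.27501481e-01,  1.43270148e+00, -1.84876097e-05,
        1.18139649e+00, -1.78483896e-01]), 'dq': array([-8.87779244e-05,  4.44356571e-04,  3.86607127e-04, -1.69056297e-03,
       -3.87081833e-04,  9.82095905e-04]), 'effort': array([-5.81258246e-04, -4.40012527e+01, -1.76980966e+01,  6.32058643e-02,
        5.03477629e-02, -2.65168291e-05]), 'position': array([ 183.99153601, -597.27963899,  236.54701373]), 'tcp_rot': array([ 9.88862788e-01,  1.48830060e-01, -8.44926168e-06, -3.64594734e-06]), 'force': array([-0.46279827, -0.46256696, -0.40587911]), 'torque': array([-0.02007823, -0.03273452,  0.01862749]), 'finger_gap': 86.906772694573}
```

View pics/scene0.png

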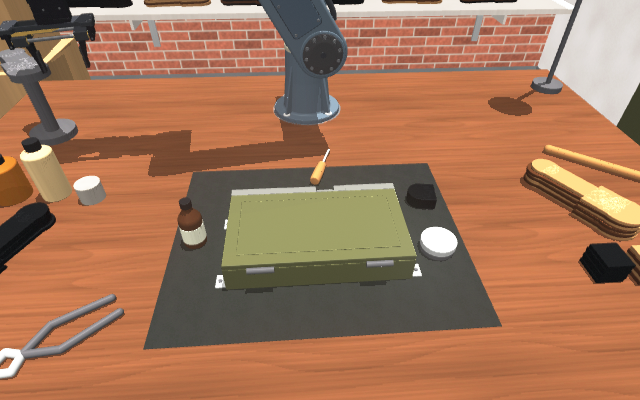

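View pics/top0.png

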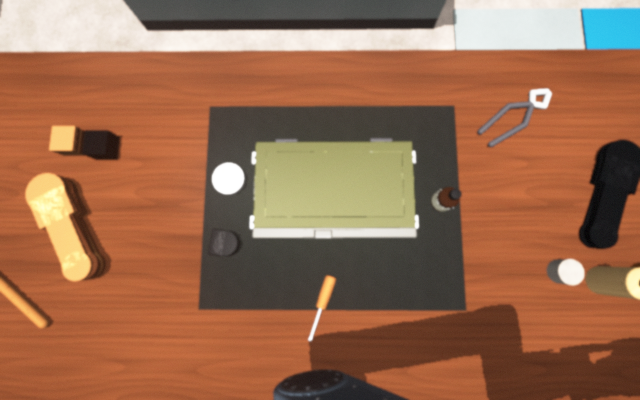

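The case shows clearly in the top view: rail along row ~233, columns 253–416, with a notch-like mark at about (323,234). The awl tip/handle is at (310–335, 277–340), in front of the case. I'll measure these more finely.

Run:
```python
from h import *
p=np.load('top0.npy',allow_pickle=True).item()
c=p['color'][215:345,240:430]; cv2.imwrite('pics/topz.png',cv2.cvtColor(cv2.resize(c[:45],None,fx=4,fy=6,interpolation=cv2.INTER_NEAREST),cv2.COLOR_RGB2BGR))
K=p['mtx']
def atz(u,v,z):
    a=world(p,u,v,1.);o=np.array(p['xyz']);r=a-o;return o+r*(z-o[2])/r[2]
# front edge of rail: depth step
for u in list(range(250,420,12)):
    col=[]
    for v in range(226,246):
        col.append(world(p,u,v)[2])
    print(u,np.round(col).astype(int))
for u,v in [(254,237),(416,236),(315,238),(332,238),(254,229),(416,228)]: print(u,v,np.round(atz(u,v,67),1))
for u,v in [(322,294),(335,277),(318,277),(310,340),(328,300)]: print('awl',u,v,np.round(world(p,u,v),1))
s=np.load('scene0.npy',allow_pickle=True).item()
```

```text
250 [2 1 1 0 1 1 1 0 1 1 2 1 1 1 1 1 0 1 1 1]
262 [67 67 68 67 67 66 68 68 67 67 66 51  2  1  1  0  0  1  0  1]
274 [68 68 67 67 69 69 69 68 68 68 67 50  2  0  0  1  2  1  1  1]
286 [69 68 67 67 67 68 67 67 67 68 66 48  3  2  2  1  1  0  0  0]
298 [69 67 67 67 68 67 68 68 68 67 65 48  3  1  0  1  0  0  1  1]
310 [68 68 67 68 67 67 67 67 67 68 67 45  1  0  0  0  1  1  1  0]
322 [68 67 68 66 57 56 56 56 58 58 57 46  2  2  1  1  0  0  0  0]
334 [68 68 68 68 67 67 66 66 68 68 68  2  1  1  1  2  2  1  0  0]
346 [68 68 68 67 68 68 68 67 67 67 67  0 -1  0  1  1  1  1  1  1]
358 [69 68 67 67 66 66 66 66 66 67 66  3  1  1  1  1  0  0  1  1]
370 [69 68 68 68 68 67 69 68 67 67 66  1  0  2  2  2  2  1  1  1]
382 [68 68 67 68 68 69 68 68 68 68 67  2  1  1  0  1  1  1  1  2]
394 [68 68 68 68 68 68 67 68 68 68 67  2  2  0  1  1  2  1  1  1]
406 [68 68 67 67 67 68 69 68 68 67 66  2  0  0  0  0  1  1  2  1]
418 [ 1  1  1  1  0 -1  1  1  0  0  0  1  1  1  1  1  1  1  1  2]
254 237 [493.6 170.9  67. ]
416 236 [ 496.5 -186.4   67. ]
315 238 [491.7  35.9  67. ]
332 238 [491.8  -1.6  67. ]
254 229 [511.3 171.5  67. ]
416 228 [ 514.1 -187.    67. ]
awl 322 294 [367.5  20.8  23.7]
awl 335 277 [404.3  -9.1   1.7]
awl 318 277 [ 4.04e+02  3.08e+01 -1.00e-01]
awl 310 340 [265.8  47.6  13.8]
awl 328 300 [354.    7.2  20.2]
```

View pics/topz.png

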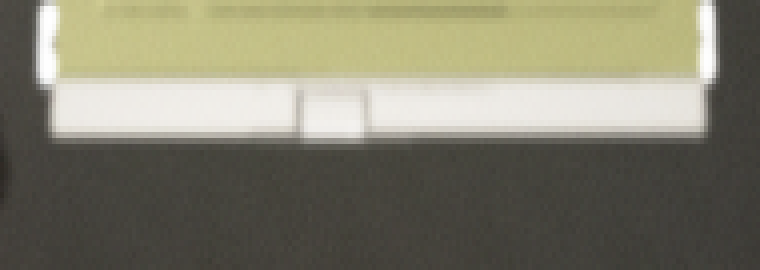

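The top view puts the notch at about y = +17 (columns 314–332), and the rail front at x ≈ 494. That is the prior; I'll still find it by touch. First I move to above the bench in front of the left end, with the gripper closed.

Emit:
carry_out([
  [[0,0,0],[0,0,0.15]],
  [[0,0,0],[0,0,0.149]],
  [[2.8,-5,0],[0,0,0]],
  [[2.8,-5,0],[0,0,0]],
  [[2.8,-5,0],[0,0,0]],
  [[2.8,-5,0],[0,0,0]],
  [[2.8,-5,0],[0,0,0]],
  [[2.8,-5,0],[0,0,0]],
  [[2.8,-5,0],[0,0,0]],
  [[2.8,-5,0],[0,0,0]],
  [[2.8,-5,0],[0,0,0]],
  [[2.4,-4.7,0],[0,0,0]],
  [[-0.2,-4.9,0.6],[0,0,0]],
  [[-0.2,-4.9,0.6],[0,0,0]],
  [[-0.2,-4.9,0.6],[0,0,0]],
  [[-0.2,-4.9,0.6],[0,0,0]],
  [[-0.2,-4.9,0.6],[0,0,0]],
  [[0,0,0],[0,0,0]],
  [[0,0,0],[0,0,0]],
], claw=1, grip_force=20)

```text
t: 4.03
position: [450.3, 144.5, 206.7]
tcp_rot: [1.0, 0.0, 0.0, 0.0]
force: [-0.2, -0.5, 0.7]
finger_gap: 0.4
```

Run:
```python
from h import *
p=viewer.read_camera('wrist'); save(p,'w1'); print(p['mtx'],p['xyz'],p['rotation'])
```

```text
[[309.70691629   0.         320.27097558]
 [  0.         309.70691629 199.87199485]
 [  0.           0.           1.        ]] [518.8844826  144.55513997 355.61029274] [-0.08911412  0.08861433 -0.70062904  0.70237108]
```

View pics/w1.png

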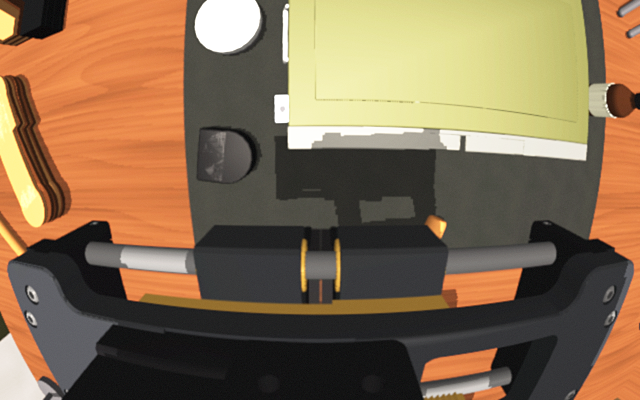

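The wrist view shows the closed tips at about (320,275), in front of the rail, which runs from (288,140) to (586,155). The heel at (225,155) and awl handle at (437,228) are both clear. Next I descend to the tip height of about 61 mm and close in.

Emit:
carry_out([
  [[0,0,4],[0,0,0]],
  [[0,0,4],[0,0,0]],
  [[0,0,3],[0,0,0]],
  [[0,0,2.2],[0,0,0]],
  [[0.8,0,0],[0,0,0]],
  [[0.8,0,0],[0,0,0]],
  [[0.8,0,0],[0,0,0]],
  [[0,0,0],[0,0,0]],
  [[0,0,0],[0,0,0]],
  [[0,0,0],[0,0,0]],
])

```text
t: 5.32
position: [473.7, 144.8, 74.7]
tcp_rot: [1.0, 0.0, -0.0, 0.0]
force: [-0.3, -0.4, -0.1]
finger_gap: 0.5
```

Emit:
carry_out([
  [[0.2,0,0],[0,0,0]],
  [[0.2,0,0],[0,0,0]],
  [[0.2,0,0],[0,0,0]],
  [[0.1,0,0],[0,0,0]],
  [[0.1,0,0],[0,0,0]],
  [[0.1,0,0],[0,0,0]],
  [[0,0,0],[0,0,0]],
])

```text
t: 6.2
position: [483.1, 144.6, 74.5]
tcp_rot: [1.0, -0.0, -0.0, 0.0]
force: [-0.8, -0.4, 0.3]
finger_gap: 0.6
```

Emit:
carry_out([
  [[0.05,0,0],[0,0,0]],
  [[0.05,0,0],[0,0,0]],
  [[0,0,0],[0,0,0]],
])

```text
t: 6.58
position: [483.2, 144.7, 74.5]
tcp_rot: [1.0, -0.0, -0.001, 0.0]
force: [-1.9, 0.1, 2.4]
finger_gap: 0.8
```

Contact at x ≈ 483.2 with about 2 N. I'll start running along toward the middle, keeping the preload light.

Emit:
carry_out([
  [[0.03,0.2,0],[0,0,0]],
  [[0.002,0.25,0],[0,0,0]],
  [[0.002,0.25,0],[0,0,0]],
  [[0.002,0.25,0],[0,0,0]],
  [[0.002,0.25,0],[0,0,0]],
  [[0.002,0.25,0],[0,0,0]],
  [[0.002,0.25,0],[0,0,0]],
  [[0.002,0.25,0],[0,0,0]],
])

```text
t: 7.58
position: [483.4, 125.2, 74.3]
tcp_rot: [1.0, -0.0, -0.001, -0.0]
force: [-4.4, 2.3, 0.3]
finger_gap: 0.5
```

Emit:
carry_out([
  [[-0.04,0.25,0],[0,0,0]],
  [[0,0.25,0],[0,0,0]],
  [[0,0.25,0],[0,0,0]],
  [[0,0.25,0],[0,0,0]],
  [[0,0.25,0],[0,0,0]],
  [[0,0.25,0],[0,0,0]],
  [[0,0.25,0],[0,0,0]],
  [[0,0.25,0],[0,0,0]],
  [[0,0.25,0],[0,0,0]],
  [[0,0.25,0],[0,0,0]],
  [[0,0.25,0],[0,0,0]],
  [[0,0.25,0],[0,0,0]],
])

```text
t: 9.07
position: [483.4, 95.1, 74.4]
tcp_rot: [1.0, -0.0, -0.001, -0.0]
force: [-3.2, 2.8, -0.1]
finger_gap: 0.6
```

Emit:
carry_out([
  [[0,0.25,0],[0,0,0]],
  [[0,0.25,0],[0,0,0]],
  [[0,0.25,0],[0,0,0]],
  [[0,0.25,0],[0,0,0]],
  [[0,0.25,0],[0,0,0]],
  [[0,0.25,0],[0,0,0]],
  [[0,0.25,0],[0,0,0]],
  [[0,0.25,0],[0,0,0]],
  [[0,0.25,0],[0,0,0]],
  [[0,0.25,0],[0,0,0]],
  [[0,0.25,0],[0,0,0]],
  [[0,0.25,0],[0,0,0]],
])

```text
t: 10.58
position: [483.6, 65.0, 74.4]
tcp_rot: [1.0, -0.0, -0.001, -0.0]
force: [-3.5, 2.5, 0.1]
finger_gap: 0.3
```

Emit:
carry_out([
  [[0,0.25,0],[0,0,0]],
  [[0,0.25,0],[0,0,0]],
  [[0,0.25,0],[0,0,0]],
  [[0,0.25,0],[0,0,0]],
  [[0,0.25,0],[0,0,0]],
  [[0,0.25,0],[0,0,0]],
  [[0,0.25,0],[0,0,0]],
  [[0,0.25,0],[0,0,0]],
  [[0,0.25,0],[0,0,0]],
  [[0,0.25,0],[0,0,0]],
  [[0,0.25,0],[0,0,0]],
  [[0,0.25,0],[0,0,0]],
])

```text
t: 12.08
position: [484.1, 35.0, 74.5]
tcp_rot: [1.0, -0.0, -0.0, 0.0]
force: [-4.0, 3.5, 0.8]
finger_gap: 0.5
```

Emit:
carry_out([
  [[0,0.2,0],[0,0,0]],
  [[0,0.2,0],[0,0,0]],
  [[0,0.2,0],[0,0,0]],
  [[0,0.2,0],[0,0,0]],
  [[0,0.2,0],[0,0,0]],
])

```text
t: 12.7
position: [485.5, 24.6, 74.9]
tcp_rot: [1.0, -0.0, 0.001, 0.0]
force: [-0.2, 0.4, -0.2]
finger_gap: 0.5
```

Emit:
carry_out([
  [[0,0.15,0],[0,0,0]],
  [[0,0.15,0],[0,0,0]],
])

```text
t: 12.95
position: [484.3, 22.0, 74.6]
tcp_rot: [1.0, -0.0, 0.0, 0.0]
force: [0.1, 0.9, 0.0]
finger_gap: 0.6
```

Emit:
carry_out([
  [[0,0.15,0],[0,0,0]],
  [[0,0.15,0],[0,0,0]],
])

```text
t: 13.2
position: [484.2, 19.1, 74.5]
tcp_rot: [1.0, -0.0, 0.0, 0.0]
force: [-0.8, 0.1, -0.5]
finger_gap: 0.4
```

The x force dropped to zero at y ≈ 24–19: the tips have found the notch, agreeing with the camera (centre ≈ 17.5). Now I reach in.

Emit:
carry_out([
  [[0.2,0.1,0],[0,0,0]],
  [[0.2,0,0],[0,0,0]],
  [[0.2,0,0],[0,0,0]],
  [[0.2,0,0],[0,0,0]],
  [[0.2,0,0],[0,0,0]],
  [[0,0,0],[0,0,0]],
])

```text
t: 13.95
position: [494.4, 18.2, 74.6]
tcp_rot: [1.0, -0.0, 0.0, 0.0]
force: [-0.5, 0.1, -0.2]
finger_gap: 0.3
```

Emit:
carry_out([
  [[0,0,0.15],[0,0,0]],
  [[0,0,0.15],[0,0,0]],
  [[0,0,0.1],[0,0,0]],
  [[0,0,0.1],[0,0,0]],
  [[0,0,0],[0,0,0]],
])

```text
t: 14.58
position: [494.1, 18.2, 70.0]
tcp_rot: [1.0, -0.0, 0.0, 0.0]
force: [-0.8, 0.6, 4.6]
finger_gap: 0.1
```

Emit:
carry_out([
  [[0,0,0.1],[0,0,0]],
  [[0,0,0.1],[0,0,0]],
  [[0,0,0],[0,0,0]],
])

```text
t: 14.95
position: [494.0, 18.2, 67.9]
tcp_rot: [1.0, -0.0, 0.0, 0.0]
force: [-0.8, -0.2, 4.2]
finger_gap: 0.6
```

Emit:
carry_out([
  [[0,0,0.1],[0,0,0]],
  [[0,0,0.1],[0,0,0]],
  [[0,0,0],[0,0,0]],
])

```text
t: 15.32
position: [494.1, 18.2, 67.2]
tcp_rot: [1.0, -0.0, 0.0, 0.0]
force: [-3.7, -0.3, 18.6]
finger_gap: 0.5
```

The plate bottomed out (18.6 N at z 67). I let up, back out along −x, then check the lid.

Emit:
carry_out([
  [[0,0,-0.2],[0,0,0]],
  [[0,0,-0.2],[0,0,0]],
  [[0,0,-0.2],[0,0,0]],
  [[0,0,-0.2],[0,0,0]],
  [[0,0,-0.1],[0,0,0]],
  [[0,0,0],[0,0,0]],
])

```text
t: 16.08
position: [494.2, 18.2, 74.4]
tcp_rot: [1.0, -0.0, -0.0, -0.0]
force: [-0.1, 0.9, 0.7]
finger_gap: 0.6
```

Run:
```python
from h import *
p=viewer.read_camera('scene'); save(p,'s2')
for u,v in [(250,200),(260,195),(380,200),(320,240)]: print(np.round(world(p,u,v)))
```

```text
[ 572. -137.  100.]
[ 561. -117.  103.]
[586. 126.  98.]
[671.  -2.  78.]
```

View pics/s2.png

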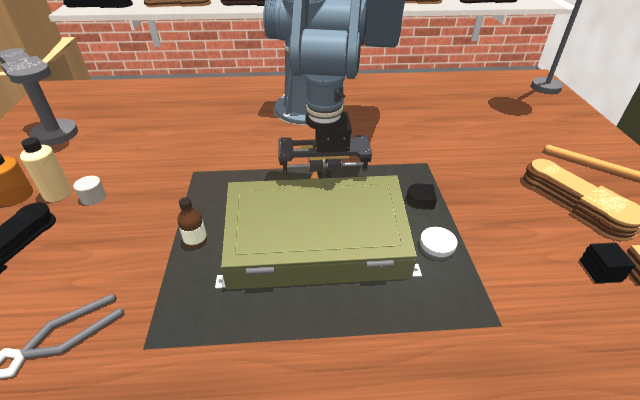

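The lid's edge at (225–405,180) has risen and its top reads about 103 mm at x = 561: it has sprung ajar. I draw clear.

Emit:
carry_out([
  [[-0.5,0,0],[0,0,0]],
  [[-1,0,0],[0,0,0]],
  [[-1.5,0,0],[0,0,0]],
  [[-1.5,0,0],[0,0,0]],
  [[-1,0,-2],[0,0,0]],
  [[0,0,-3],[0,0,0]],
  [[0,0,-4],[0,0,0]],
  [[0,0,-5],[0,0,0]],
  [[0,4,-2],[0,0,0]],
  [[0,5,0],[0,0,0]],
  [[0,5,0],[0,0,0]],
  [[0,5,0],[0,0,0]],
  [[0,5,0],[0,0,0]],
  [[0,0,0],[0,0,0]],
  [[0,0,0],[0,0,0]],
  [[0,0,0],[0,0,0]],
])

```text
t: 18.12
position: [438.4, -220.2, 234.3]
tcp_rot: [1.0, 0.001, -0.001, -0.001]
force: [0.3, 0.0, 0.9]
finger_gap: 0.6
```

Run:
```python
from h import *
p=viewer.read_camera('top'); save(p,'t3')
q=np.load('top0.npy',allow_pickle=True).item()
for t in ['dye_mid','tin_mid','heel_mid','awl_grip']:
    print(t,[(np.round(x['xy']),round(x['confidence'],2)) for x in viewer.landmark_of(t,p)[:1]])
print([round(float(world(p,323,v)[2])) for v in range(222,244)])
```

```text
dye_mid [(array([449., 198.]), 0.84)]
tin_mid [(array([229., 179.]), 0.77)]
heel_mid [(array([226., 241.]), 0.64)]
awl_grip [(array([322., 298.]), 0.89)]
[110, 105, 91, 56, 55, 55, 68, 68, 59, 57, 57, 58, 58, 58, 55, 2, 0, 0, 0, 0, 0, 1]
```

View pics/t3.png

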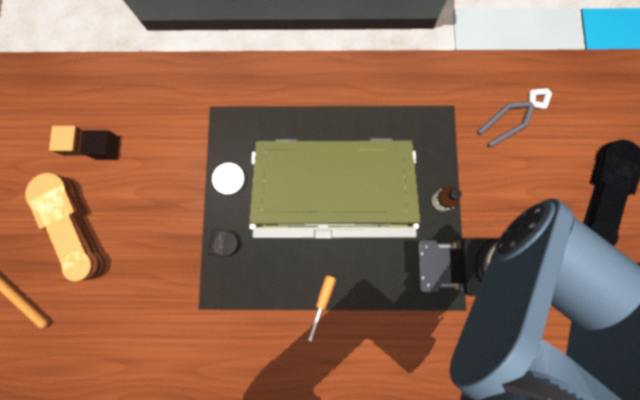

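The top view shows the lid front at about 110 mm, the catch plate back at about 57 mm, and the bottle, tin, heel and awl where they were. The hand is clear.

```bash
python3 -c "
from h import *
print(job.hand_in())"
```

```text
the job is handed in; nothing more can be done
None
```

The case lid is open and the job is handed in, at about 18 s of the 69 s allowed.

**What I did:** I set the closed fingertips on the rail front near its left end and ran them along at about 3–4 N. At y ≈ 19–25 mm the x force fell to about zero, in line with where the camera had put the notch (centre about 17.5 mm). I moved the tips in, pressed the catch plate to its stop (18.6 N peak reading), let it back up and withdrew.

**Last checks:**
- **Lid:** its front edge is at about 110 mm, up from 67 mm, so it is fully ajar.
- **Catch:** the plate is back up at about 57 mm.
- **Bottle, tin, heel and awl:** in the top view they look the same before and after. The network's marks for them moved by up to 4 pixels (the awl the most), which I took as detector scatter, since nothing came near them.
- **Hand:** clear at z ≈ 234 mm, with force about zero.

No check failed.

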